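Close up the seed propagator and turn its thermostat up one click

TASK

The seeds are sown: shut the vent on the propagator's clear lid by pushing its slide fully home with a fingertip, and roll the knurled thermostat wheel one click up with a fingertip, away from the front edge, so that it rests in its middle setting. Touch only, with the fingers: lift and carry nothing. The lid stays seated on its base, the timer knob stays as it is set, and the cups, jars, pot, vial and packet stay where they stand.

Things in the scene. Friction and masses are not known exactly. Their poses are not given: they have to be found in the camera images.
- propagator: the heated seed propagator, fixed: a dark base 240 mm (x) by 380 mm (y), 70 mm high; origin at the centre of its underside, z up, -x towards its front edge (robot side). The clear lid covers its left part (+y); the bare strip of its top, y -0.19 to -0.065, is the control ledge, 70 mm above the bench. On it: thermostat wheel at (-0.045, -0.130) and, farther back, timer knob at (0.072, -0.130).
- wheel_top (a point): highest point of the thermostat wheel, fixed, 84 mm above the bench, axes as the propagator. A black knurled thumbwheel, diameter 60 mm, 24 mm wide, on a level axle along y, sunk in the ledge: only its crown shows, 46 mm long (x), 14 mm high. Guards 62 mm long, 9 mm wide, 8 mm high stand along both sides, 2 mm off, so it is pressed from above and rolled along x.
- thermostat (a joint): wheel angle, rad; grows as its top rolls to the propagator's +x. Clicks into 0 (low, at the start), 0.524 (middle), 1.047 (high, end stop): 15.7 mm of rim a click. Leaving low takes 2.2 N along the rim (press with 5 to 15 N); past 0.26 it falls into middle by itself, past 0.79 into high. The white line across it then lies at the short bar (front), middle bar or long bar beside it.
- lid: loose clear plastic lid, 226 mm (x) by 236 mm (y), 80 mm high, walls 3 mm, about 0.6 kg, set over a low curb on the base with 2 mm of play. Origin at the centre of its underside, 70 mm above the bench; top 150 mm above the bench. Axes as the propagator.
- vent_tab (a point): middle of the upper edge of the pushed face on the vent slide, 15.5 mm above the lid top; moves with the slide, axes as the lid. The slide is a grey plate 60 mm (x) by 52 mm (y), 3 mm thick, between low rails; on it a tab 40 mm wide (x), 12 mm high, upright face to +y (3 mm from the plate's +y edge), steps down to -y. It shuts towards -y (the control ledge).
- vent (a joint): travel of the vent's slide, m: 0 = fully open, 0.048 = fully shut against its stop; it grows as it is pushed to the lid's -y. It slides stiffly (about 2 N) and stays where it is left. Shut, it covers the four dark slots in the lid.
- timer (a joint): angle of the timer knob, rad: a black round knob 40 mm in diameter with a bar grip, 44 mm high on the ledge, upright axle. Not part of the job: leave it as it is set.
- cup_a: white paper cup, 80 mm across the rim and 95 mm high, light; stands to the right of the control ledge (it may change places with the other of cup_a and jar_a). Origin at the centre of its underside.
- cup_b: white paper cup, 80 mm across the rim and 95 mm high, light; stands in front of the lid, left of the propagator or behind it. Origin at the centre of its underside.
- clay_pot: brown clay pot, 90 mm across and 70 mm high; stands in front of the lid, left of the propagator or behind it. Origin at the centre of its underside.
- jar_a: glass jar with a steel cap, 62 mm in diameter and 85 mm high; stands to the right of the control ledge (it may change places with the other of cup_a and jar_a). Origin at the centre of its underside.
- jar_b: glass jar with a steel cap, 62 mm in diameter and 85 mm high; stands in front of the lid, left of the propagator or behind it. Origin at the centre of its underside.
- vial: small glass vial, 22 mm in diameter and 45 mm high, standing on the control ledge at its right edge. Origin at the centre of its underside.
- packet: seed packet box, 85 by 60 by 22 mm, lying flat to the right of the propagator's back corner. Origin at the centre of its underside.
- timer_mark (a point): the point at one end of the timer knob's bar grip, 18 mm from its axle, at the knob's top, 44 mm above the ledge; turns with the knob
Not all that is in view belongs to the job. What is shaped like the clay_pot but blue is not meant. What is shaped like the cup_a but yellow is not meant.

How it is judged:
At the end, for the whole second after the job is handed in: the thermostat rests in its middle detent (0.42 to 0.63 rad, still), the vent's slide is shut to within 3.5 mm of its stop, the lid sits level on its base within 8 mm of where it was, and every bystander stands upright within 30 mm of where it was (value of joint thermostat between 0.42 and 0.63 rad and velocity of joint thermostat between -0.1 and 0.1 rad/s and value of joint vent above 0.0445 m and z of lid in the frame of propagator between 0.067 and 0.073 m and angle between lid's own z axis and vertical below 0.03 rad and distance of lid from where it was at the start of the episode below 0.008 m and not (angle between any of cup_a, cup_b, clay_pot, jar_a, jar_b, vial, packet's own z axis and vertical above 0.35 rad or distance of any of cup_a, cup_b, clay_pot, jar_a, jar_b, vial, packet from where it was at the start of the episode above 0.03 m)); the robot touches nothing.
It fails at once if the lid is lifted, tipped or pushed off its seat (z of lid in the frame of propagator above 0.078 m or angle between lid's own z axis and vertical above 0.08 rad or distance of lid from where it was at the start of the episode above 0.015 m).
It fails at once if the arm or the body of the hand, not the fingers, presses on the propagator or its lid (contact force between the arm and propagator above 5 N or contact force between the arm and lid above 5 N).
It fails at once if the timer's setting is changed (distance of timer_mark from where it was at the start of the episode above 0.005 m).
It fails at once if a cup, jar, pot, vial or packet is lifted, tipped or shoved (angle between any of cup_a, cup_b, clay_pot, jar_a, jar_b, vial, packet's own z axis and vertical above 0.35 rad or distance of any of cup_a, cup_b, clay_pot, jar_a, jar_b, vial, packet from where it was at the start of the episode above 0.03 m).
It also fails if it takes over 38 s, if anything falls off the work surface, if the arm or the gripper's body presses on something with over 40 N, if the wrist force passes 120 N, or if a joint passes its speed limit or range.

ROBOT

A 7-joint arm with a two-finger parallel gripper is mounted at the origin on the work surface. World frame = base frame: x ahead of the robot, y to its left, z up, the work surface at z = 0. Lengths are in m, angles in rad, forces in N, time in s.
With the tool pointing down it reaches from about 0.4 to 0.9 m from the base axis. Payload 5.5 kg.
Tool frame: the origin (TCP) lies at the very end of the fingers, on their centre line; the grasp point (between the pads) lies 19 mm behind it; z points along the fingers, y is the line along which they close (so a half turn about z gives the same grasp; the last joint's range is limited). The gripper opens to 92 mm and grips with 3 to 60 N. Pads are 19 mm wide; open, the fingers measure 130 mm over their backs; the gripper's body (75 mm by 190 mm) begins 47 mm behind the grasp point.
Start: joints at [-1.024, 0.501, -0.427, 1.55, 0.221, 1.138, -0.21], TCP at [0.182, 0.624, 0.194] pointing down, gripper open.
Joint ranges: [-2.88, 2.88], [-0.31, 2.03], [-1.54, 1.56], [0.2, 2.42], [-1.41, 4.55], [0.19, 2.02], [-2.57, 2.57]. Speed limits (rad/s): [2.57, 2.57, 3.14, 3.14, 3.14, 3.14, 3.14].

INTERFACE

Orientations are given as a rotation vector (axis times angle).
In Python, from rig import arm, camera, calibration gives the robot as it stands. The module is installed in compiled form; this text tells all that it offers.
- The arm moves only by the shell command python3 -m jog 'ROWS'. ROWS is JSON, a list that holds one entry, the list of rows, each a list of 7 numbers: the turn, a rotation vector about the world's x, y, z in rad, then the shift along the world's x, y, z in cm, then the finger opening in cm, from 0 to 9.18. In form: [[[rx, ry, rz, x, y, z, gripper], ...]]. A call has 1 to 12 rows; each row is the pose to reach, as a shift and turn from the pose commanded when the call began; what a row does not reach only later rows make up. A row lasts 1/10 s, in which the tool goes at most 50 mm and 8.59 degrees, less where a joint would pass 70% of its speed; a pose out of reach is approached as far as the arm can. A call with a gripper value outside its range is refused whole. The fingers move at their own pace and stop on an object; the grip force is fixed at half the most. Time passes only in rows, so rows that repeat a pose let the fingers close. It gives the time, the measured TCP pose, the force, the opening and the grip force at its end, in the units of the state.
- arm.read_state(): the state, without advancing time (a new reading comes with each control period).
- camera(name): name is "scene" or "top"; returns the picture (400x640x3 uint8, red, green, blue); there is no depth.
- calibration(name): a dict with "K" (3x3 intrinsics, pixels), "xyz" and "orientation" of the camera in the world. Camera axes: x right, y down, z forward; pixel columns grow to the right and rows downward; lengths in m; the calibration is good to about 2 mm. A picture is of the moment at which its call begins. calibration takes no time and is no camera call.
- arm.close_job(): hands the job in; it is judged then, once.
The state is a dict: "time": time; "joints": joint angles; "qd": joint speeds; "effort": joint torques, N m; "tcp_pos": TCP position; "tcp_rot": TCP orientation; "contact_force": force on the tool from outside, world axes, zero at the start; "moment": the same for the moment, N m; "grip_width": opening from 0.0 (shut) to 1.0 (fully open); "gripper_force": force on a finger pad.
Only numpy, scipy, OpenCV 4.12 (cv2) and the standard library are available. Lean on these libraries where they do the work, as an engineer would, in place of code of your own. Each camera call takes 0.05 s, during which the arm holds its last target. There are 200 camera calls.

## Working session

There is one attempt and no reset: what is moved stays moved. The work goes in short steps, Python scripts to look and compute and a shell command to move; the robot and the scene stay as the last step left them, time stands still between calls to the robot, and variables do not carry over. Pictures are saved under pics/ and viewed, at most 10 in all, crops included, and the job is handed in when it is done.

```bash
mkdir -p pics
python3 - <<'E'
from rig import arm,camera,calibration
import cv2
for n in("scene","top"):
    cv2.imwrite(f"pics/{n}0.png",camera(n)[:,:,::-1]); c=calibration(n); print(n,c)
s=arm.read_state();print(s)
E
```

```text
scene {'K': array([[466.90368444,   0.        , 318.25798016],
       [  0.        , 466.90368444, 194.35501375],
       [  0.        ,   0.        ,   1.        ]]), 'xyz': array([ 0.3347113 , -0.84974426,  0.76380889]), 'orientation': array([-2.17086752,  0.27941374, -0.11946631])}
top {'K': array([[403.38017826,   0.        , 310.88760392],
       [  0.        , 403.38017826, 197.52523715],
       [  0.        ,   0.        ,   1.        ]]), 'xyz': array([ 0.4681025 , -0.00440247,  0.99583083]), 'orientation': array([-2.19297073,  2.15393371, -0.07963102])}
{'time': 0.1, 'joints': array([-1.02380991,  0.50176527, -0.42679962,  1.55132506,  0.2208457 ,
        1.13824613, -0.21029028]), 'qd': array([ 6.09853851e-04, -3.08343701e-03,  2.15484512e-05, -4.54834532e-03,
       -7.32317738e-04,  4.82289861e-04,  5.38949697e-04]), 'effort': array([-1.13738043e-02, -5.67867208e+01, -5.83791643e+00, -2.79909879e+01,
       -6.88079093e-02,  2.41479190e-02,  1.03981753e-05]), 'tcp_pos': array([0.18186276, 0.623357  , 0.19298287]), 'tcp_rot': array([-4.44134816e-01, -3.10976501e+00,  2.61007593e-03]), 'contact_force': array([ 0.99180934, -0.09099644,  0.12169215]), 'moment': array([-0.00803325,  0.02038126,  0.01224634]), 'gripper_force': 0.0, 'grip_width': 0.9961817626400348}
```

View pics/scene0.png

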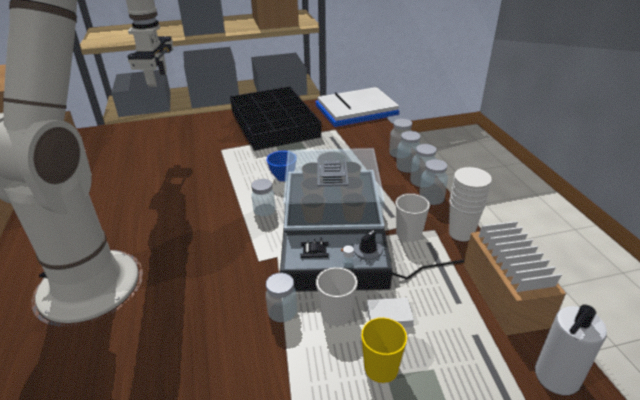

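View pics/top0.png

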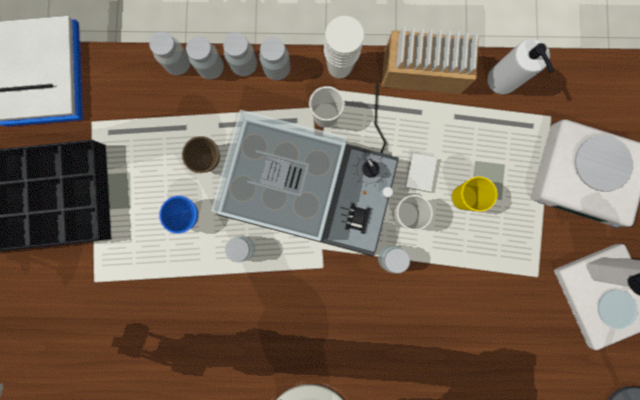

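Run:
```python
import cv2
a=cv2.imread("pics/top0.png")[100:260,205:415]; cv2.imwrite("pics/topc.png",cv2.resize(a,None,fx=3.8,fy=3.75,interpolation=cv2.INTER_CUBIC)[:600,:798])
a=cv2.imread("pics/scene0.png")[140:300,265:425]; cv2.imwrite("pics/scenec.png",cv2.resize(a,None,fx=3.75,fy=3.75,interpolation=cv2.INTER_CUBIC))
```

```text
(no output)
```

View pics/topc.png

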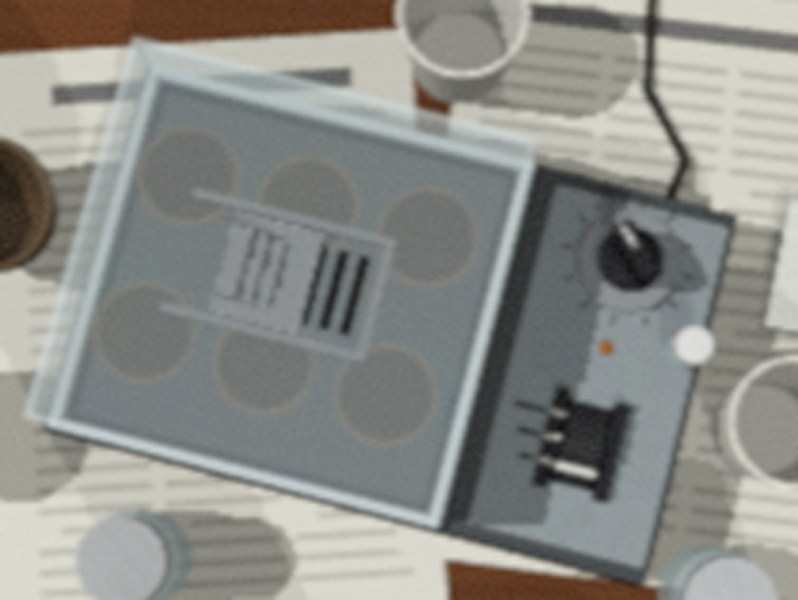

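View pics/scenec.png

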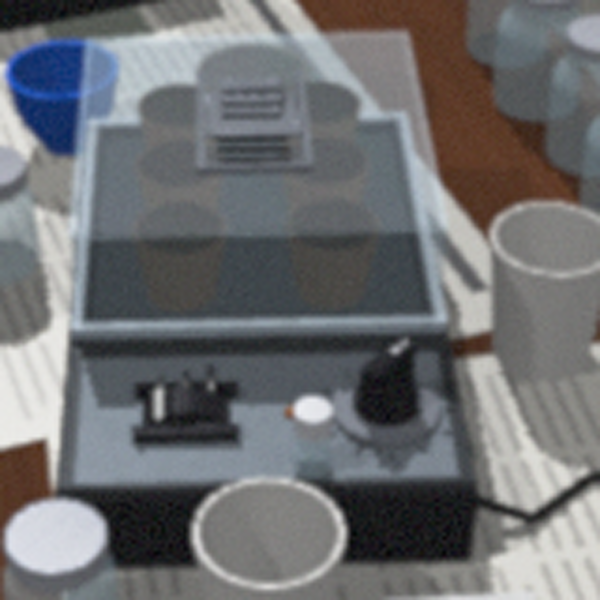

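```bash
cat > h.py <<'E'
import numpy as np
from rig import arm,calibration
from scipy.spatial.transform import Rotation as R
C=calibration("top");S=calibration("scene")
def px(u,v): return (205+u/3.8,100+v/3.75)
def sx(u,v): return (265+u/3.75,140+v/3.75)
def proj(C,P):
    q=R.from_rotvec(C["orientation"]).inv().apply(np.atleast_2d(P)-C["xyz"]);q=q@C["K"].T;return q[:,:2]/q[:,2:]
def back(C,p,z):
    d=R.from_rotvec(C["orientation"]).apply(np.linalg.solve(C["K"],[*p,1]));return C["xyz"]+d*(z-C["xyz"][2])/d[2]
def W(t,P):
    P=np.atleast_2d(P);c,s=np.cos(t[2]),np.sin(t[2]);return np.c_[t[0]+c*P[:,0]-s*P[:,1],t[1]+s*P[:,0]+c*P[:,1],P[:,2]]
E
python3 - <<'E'
from h import *
from scipy.optimize import least_squares
def pts(ly,lx=0): 
    return np.array([[.12,-.19,.07],[-.12,-.19,.07],[-.045,-.13,.084],[.072,-.13,.114],
     [lx+.113,ly+.118,.15],[lx+.113,ly-.118,.15],[lx-.113,ly-.118,.15],[lx-.113,ly+.118,.15]])
ob=[px(735,217),px(640,580),px(586,443),px(630,258),px(138,40),px(533,148),px(435,525),px(28,415)]
sc=[([.12,-.19,.07],sx(470,482)),([-.12,-.19,.07],sx(62,487)),([-.045,-.13,.084],sx(188,400))]
def f(t): return np.r_[(proj(C,W(t,pts(t[3])))-ob).ravel(), (proj(S,W(t,[a for a,_ in sc]))-[b for _,b in sc]).ravel()]
r=least_squares(f,[.5,0,-.25,.06]);print(r.x,r.fun.round(1).reshape(-1,2).tolist())
t=r.x;np.save("t",t)
print("wheel",W(t,[-.045,-.13,.084]))
def loc(p):
    d=p-np.array([t[0],t[1],0]);c,s=np.cos(t[2]),np.sin(t[2]);return [round(v,4) for v in (c*d[0]+s*d[1],-s*d[0]+c*d[1]-t[3])]
for n,u,z in[("plate bl",(238,212),.153),("plate fl",(212,308),.153),("line1 top",(252,230),.1655),("line1 bot",(230,300),.1655),("plate br",(322,240),.153),("slot r",(357,290),.15)]: print(n,loc(back(C,px(*u),z)))
for n,u,z in[("tab scene l",(222,88),.1655),("tab scene r",(284,88),.1655),("plate front l",(207,133),.153),("plate front r",(300,133),.153)]: print(n,loc(back(S,sx(*u),z)))
for n,p in[("vial",px(694,344))]: print(n,loc(back(C,p,.115)))
E
```

```text
[ 0.57403454  0.01616942 -0.23811003  0.05768687] [[0.7, -1.8], [0.8, 2.4], [-1.9, 0.1], [0.9, -2.4], [-1.0, -0.8], [1.6, -2.4], [0.7, 0.3], [-0.8, 0.9], [1.9, -0.3], [-3.8, 0.6], [-1.8, -1.1]]
wheel [[ 0.49964156 -0.0995487   0.084     ]]
plate bl [np.float64(0.0295), np.float64(0.034)]
plate fl [np.float64(-0.0268), np.float64(0.0336)]
line1 top [np.float64(0.0197), np.float64(0.0219)]
line1 bot [np.float64(-0.0211), np.float64(0.0233)]
plate br [np.float64(0.0258), np.float64(-0.0154)]
slot r [np.float64(0.0037), np.float64(-0.0413)]
tab scene l [np.float64(-0.0165), np.float64(0.0209)]
tab scene r [np.float64(0.0239), np.float64(0.0194)]
plate front l [np.float64(-0.0269), np.float64(-0.0134)]
plate front r [np.float64(0.0326), np.float64(-0.0155)]
vial [np.float64(0.0262), np.float64(-0.2349)]
```

Run:
```python
import cv2
a=cv2.imread("pics/top0.png")[145:205,240:320]; cv2.imwrite("pics/vent.png",cv2.resize(a,None,fx=10,fy=10,interpolation=cv2.INTER_CUBIC))
```

```text
(no output)
```

View pics/vent.png

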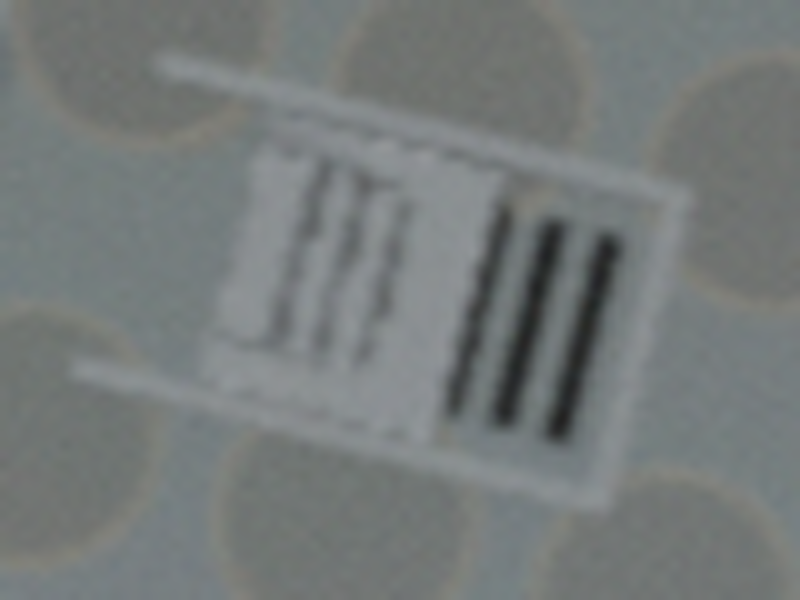

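Run:
```python
from h import *
t=np.load("t.npy");s=arm.read_state();p=s["tcp_pos"]
for n,q in[("pre",[0.001,t[3]+.056,.158]),("end",[0.001,t[3]-.0065,.158]),("wheel-9",[-.054,-.13,.084]),("wheel",[-.045,-.13,.084])]:
    w=W(t,q)[0];print(n,w.round(4),((w-p)*100).round(2))
print("-y dir",[np.sin(t[2]),-np.cos(t[2])])
y=R.from_rotvec(s["tcp_rot"]).as_matrix()[:,1];print("turn",t[2]-np.arctan2(y[1],y[0]))
```

```text
pre [0.6018 0.1264 0.158 ] [ 42.   -49.69  -3.5 ]
end [0.5871 0.0657 0.158 ] [ 40.52 -55.77  -3.5 ]
wheel-9 [ 0.4909 -0.0974  0.084 ] [ 30.9  -72.08 -10.9 ]
wheel [ 0.4996 -0.0995  0.084 ] [ 31.78 -72.29 -10.9 ]
-y dir [np.float64(-0.23586640121841357), np.float64(-0.9717854911328293)]
turn -1.5251862228852486
```

```bash
python3 -m jog '[[[0,0,-0.12,3,-3.5,7,0],[0,0,-0.24,6,-7,7,0],[0,0,-0.36,9,-10.5,7,0],[0,0,-0.48,12,-14,7,0],[0,0,-0.6,15,-17.5,7,0],[0,0,-0.72,18,-21,7,0],[0,0,-0.84,21,-24.5,7,0],[0,0,-0.96,24,-28,7,0],[0,0,-1.08,27,-31.5,7,0],[0,0,-1.2,30,-35,7,0],[0,0,-1.32,33,-38.5,7,0],[0,0,-1.44,36,-42,7,0]]]'
python3 -m jog '[[[0,0,-0.085,3,-3.8,0,0],[0,0,-0.085,6,-7.7,0,0],[0,0,-0.085,6,-7.7,0,0],[0,0,-0.085,6,-7.7,0,0]]]'
python3 - <<'E'
from h import *
from rig import camera
import cv2
s=arm.read_state();print(s["time"],s["tcp_pos"],s["tcp_rot"],s["contact_force"],s["grip_width"])
cv2.imwrite("pics/s1.png",cv2.resize(camera("scene")[100:300,240:440,::-1],None,fx=3,fy=3,interpolation=cv2.INTER_CUBIC))
t=np.load("t.npy");w=W(t,[0.001,t[3]+.056,.158])[0];print((w-s["tcp_pos"])*100)
y=R.from_rotvec(s["tcp_rot"]).as_matrix()[:,1];print("turn",t[2]-np.arctan2(y[1],y[0]))
E
```

```text
time: 1.3
tcp_pos: [0.5426, 0.2023, 0.2637]
tcp_rot: [-2.389, -2.039, 0.001]
contact_force: [1.6, 1.9, 0.9]
grip_width: 0.022
gripper_force: 0.0
time: 1.7
tcp_pos: [0.6022, 0.1251, 0.2631]
tcp_rot: [-2.473, -1.937, 0.002]
contact_force: [-0.6, 1.6, -0.2]
grip_width: 0.007
gripper_force: 0.0
1.7 [0.60215692 0.125094   0.26307   ] [-2.47261243e+00 -1.93740314e+00  2.31207530e-03] [-0.62424761  1.58585793 -0.17220208] 0.007069708587803729
[ -0.03356876   0.13188038 -10.5070001 ]
turn 0.0034337212371400028
```

View pics/s1.png

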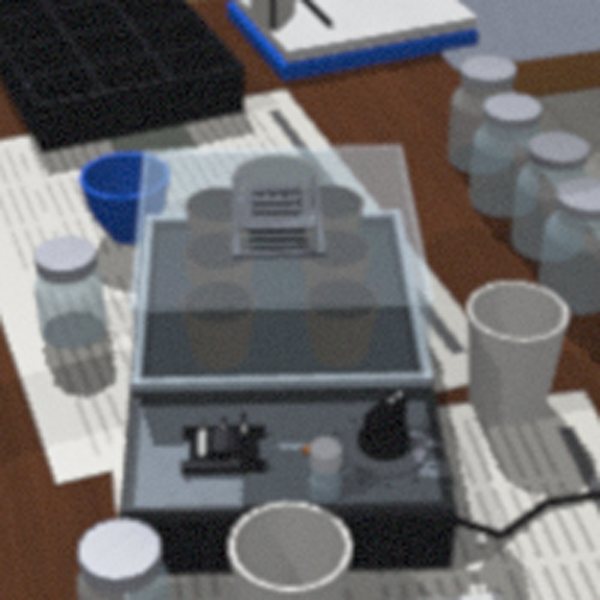

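Run:
```python
from h import *
from rig import camera
import cv2
s=arm.read_state()
print(proj(S,s["tcp_pos"]),proj(C,s["tcp_pos"]))
a=camera("scene")[:,:,::-1];b=camera("top")[:,:,::-1]
x=cv2.resize(a[40:240,240:440],(400,400));y=cv2.resize(b[80:280,200:400],(400,400))
cv2.imwrite("pics/s2.png",cv2.hconcat([x,y]))
```

```text
[[330.52973901 120.53974081]] [[244.60987473 157.46842685]]
```

View pics/s2.png

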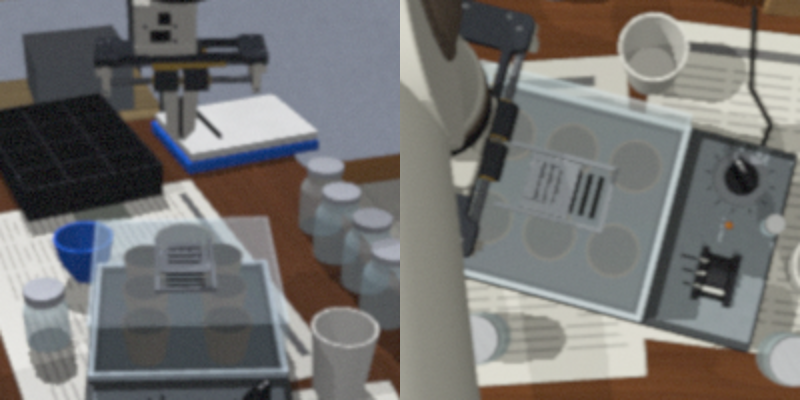

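Run:
```python
from h import *
import cv2
t=np.load("t.npy")
def draw(C,f,crop,out):
    a=cv2.imread(f);k=4;a=cv2.resize(a,None,fx=k,fy=k,interpolation=cv2.INTER_CUBIC)
    def box(x0,x1,y0,y1,z,c):
        p=proj(C,W(t,[[x0,y0,z],[x1,y0,z],[x1,y1,z],[x0,y1,z]]));cv2.polylines(a,[np.int32(p*k+k/2-.5)],True,c,1)
    box(-.12,.12,-.19,.19,.07,(0,0,255));l=t[3];box(-.113,.113,l-.118,l+.118,.15,(0,255,0));box(-.113,.113,l-.118,l+.118,.07,(0,255,255))
    box(-.076,-.014,-.153,-.107,.078,(255,0,255))
    r0,r1,c0,c1=crop;a=a[r0*k:r1*k,c0*k:c1*k];return cv2.resize(a,(400,400*a.shape[0]//a.shape[1]))
x=draw(C,"pics/top0.png",(95,265,205,410),0);y=draw(S,"pics/scene0.png",(140,300,265,425),0)
h=max(x.shape[0],y.shape[0]);x=cv2.copyMakeBorder(x,0,h-x.shape[0],0,0,0);y=cv2.copyMakeBorder(y,0,h-y.shape[0],0,0,0)
a=cv2.hconcat([x,y]);cv2.imwrite("pics/ov.png",a)
```

```text
(no output)
```

View pics/ov.png

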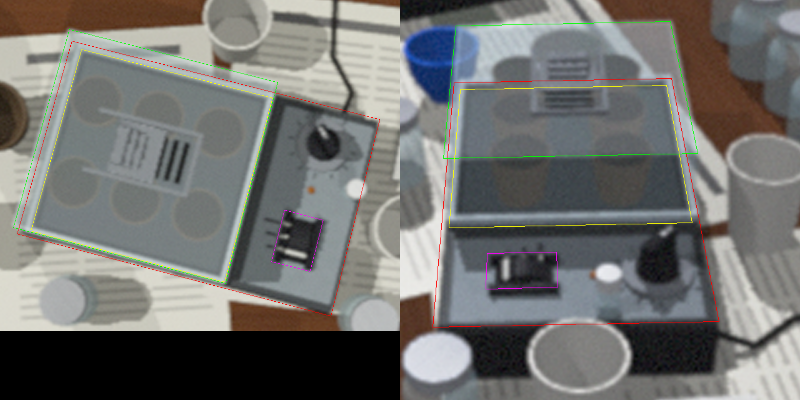

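```bash
python3 -m jog '[[[0,0,0.003,0.1,0.4,-4,0],[0,0,0.003,0.1,0.4,-7,0],[0,0,0.003,0.1,0.4,-8.5,0],[0,0,0.003,0.1,0.4,-9.5,0],[0,0,0.003,0.1,0.4,-10.2,0],[0,0,0.003,0.1,0.4,-10.5,0],[0,0,0.003,0.1,0.4,-10.5,0],[0,0,0.003,0.1,0.4,-10.5,0]]]'
python3 -m jog '[[[0,0,0,-0.12,-0.49,0,0],[0,0,0,-0.19,-0.78,0,0],[0,0,0,-0.24,-0.97,0,0],[0,0,0,-0.28,-1.17,0,0],[0,0,0,-0.28,-1.17,0,0],[0,0,0,-0.28,-1.17,0,0]]]'
python3 -m jog '[[[0,0,0,-0.05,-0.19,0,0],[0,0,0,-0.09,-0.39,0,0],[0,0,0,-0.14,-0.58,0,0],[0,0,0,-0.19,-0.78,0,0],[0,0,0,-0.24,-0.97,0,0],[0,0,0,-0.24,-0.97,0,0]]]'
```

```text
time: 2.65
tcp_pos: [0.6037, 0.1311, 0.16]
tcp_rot: [2.466, 1.945, 0.003]
contact_force: [0.1, -0.4, 0.9]
grip_width: 0.008
gripper_force: 0.0
time: 3.25
tcp_pos: [0.6002, 0.1193, 0.1589]
tcp_rot: [-2.467, -1.946, -0.0]
contact_force: [-0.0, -0.4, -0.6]
grip_width: 0.006
gripper_force: 0.0
time: 3.85
tcp_pos: [0.5977, 0.1091, 0.1589]
tcp_rot: [2.467, 1.945, -0.0]
contact_force: [-0.5, -0.0, -0.1]
grip_width: 0.005
gripper_force: 0.0
```

```bash
python3 -m jog '[[[0,0,0,-0.05,-0.19,0,0],[0,0,0,-0.09,-0.39,0,0],[0,0,0,-0.14,-0.58,0,0],[0,0,0,-0.14,-0.58,0,0]]]'
python3 -m jog '[[[0,0,0,-0.05,-0.19,0,0],[0,0,0,-0.09,-0.39,0,0],[0,0,0,-0.14,-0.58,0,0],[0,0,0,-0.19,-0.78,0,0]]]'
```

```text
time: 4.25
tcp_pos: [0.5963, 0.1033, 0.159]
tcp_rot: [2.467, 1.945, -0.0]
contact_force: [-0.2, -0.2, -0.7]
grip_width: 0.006
gripper_force: 0.0
time: 4.65
tcp_pos: [0.5944, 0.0958, 0.1589]
tcp_rot: [2.467, 1.946, -0.0]
contact_force: [-0.9, 0.3, 0.0]
grip_width: 0.006
gripper_force: 0.0
```

Run:
```python
from h import *
from rig import camera
import cv2
s=arm.read_state()
print(s["tcp_pos"],proj(S,s["tcp_pos"]),proj(C,s["tcp_pos"]))
a=camera("scene")[:,:,::-1];b=camera("top")[:,:,::-1]
cv2.imwrite("pics/a3.png",a);cv2.imwrite("pics/b3.png",b)
x=cv2.resize(a[90:190,290:390],(400,400),interpolation=cv2.INTER_CUBIC);y=cv2.resize(b[130:230,230:330],(400,400),interpolation=cv2.INTER_CUBIC)
cv2.imwrite("pics/s3.png",cv2.hconcat([x,y]))
```

```text
[0.59440238 0.09580714 0.15892614] [[331.29749154 164.84925572]] [[268.11373643 170.11086214]]
```

View pics/s3.png

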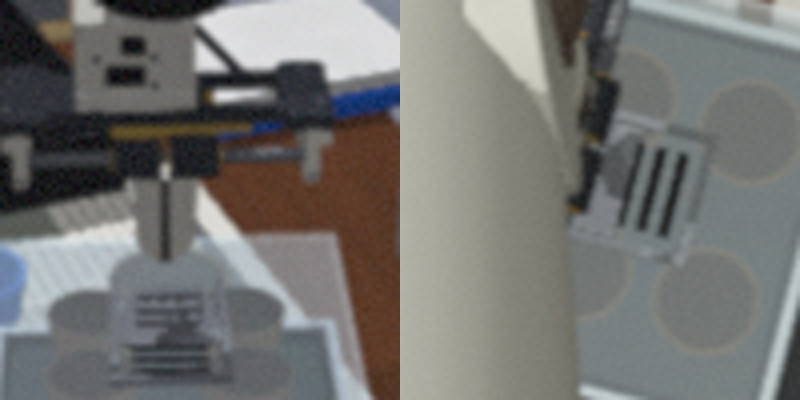

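Run:
```python
from h import *
print("base",proj(S,[[0,0,0],[0,0,.03]]),proj(C,[0,0,0]))
print("tcp0",proj(S,[[.182,.6235,.193],[.182,.6235,.26]]),proj(C,[.182,.6235,.193]))
t=np.load("t.npy")
p=np.array([.5944,.0958,.159])
for z in(0,.033,.066,.1): print(z,proj(S,p+[0,0,z]))
l=t[3]
print("tab top",proj(S,W(t,[[-.02,l+.032,.1655],[.02,l+.032,.1655]])),"vent fr",proj(S,W(t,[[-.03,l-.0165,.153],[.03,l-.0165,.153]])),"slot end",proj(S,W(t,[0,l-.0413,.15])))
import cv2
a=cv2.imread("pics/a3.png");b=cv2.imread("pics/scene0.png")
# finger tip column profile vs start image
print("row: now / start at cols 329-333")
for r in range(146,172): print(r,a[r,325:338].mean(1).astype(int))
```

```text
base [[ 88.52629986 284.28946734]
 [ 84.43607355 274.75039866]] [[309.51524752 430.16818264]]
tcp0 [[160.44687198  89.62393732]
 [155.78577379  68.96580737]] [[-11.11421657 373.33994095]]
0 [[331.2972682  164.82527585]]
0.033 [[331.26810939 153.19988545]]
0.066 [[331.23795072 141.17585524]]
0.1 [[331.20577705 128.34846576]]
tab top [[322.68108796 161.1506272 ]
 [338.89541234 160.82549675]] vent fr [[318.90499004 176.20748024]
 [343.93024339 175.7086005 ]] slot end [[331.74985036 182.75972125]]
row: now / start at cols 329-333
146 [108 107 105 106  96  64  48  79 102 108 107 105 105]
147 [105 105 106 106  98  64  53  82 103 110 106 107 105]
148 [110 106 106 107  99  65  51  77 105 107 105 111 107]
149 [111 103 104 108  95  70  52  75 100 106 109 110 112]
150 [116 108 107 104  97  63  49  74 100 106 106 110 118]
151 [122 107 106 106  98  64  47  75 102 105 108 111 130]
152 [131 112 108 103  97  67  48  73 104 109 111 114 132]
153 [129 117 112 106  95  66  49  72 106 108 113 117 126]
154 [125 123 119 112  98  72  59  78 105 120 126 126 125]
155 [124 124 123 121 108  94  93  98 116 123 1
[... 174 characters left out ...]
27 125 124]
159 [121 124 124 126 126 128 128 127 125 121 124 126 124]
160 [122 126 123 122 126 124 122 125 123 126 122 123 126]
161 [124 121 123 119 119 119 117 120 119 118 120 120 122]
162 [117 115 116 116 112 111 112 113 113 112 111 108 112]
163 [101 104  97 100  99  95  92  93  94  86  90  89  89]
164 [83 79 81 90 83 78 78 85 85 75 77 84 87]
165 [107  96 102 114 102  93 101 110 105  89  95 105 111]
166 [109 109 111 110 113 106 109 115 111 100 100 102 105]
167 [82 83 83 84 85 83 85 83 87 79 77 76 84]
168 [84 82 84 86 86 83 84 79 85 81 71 75 90]
169 [105 103 104 104 105 102  94  88  98  90  75  83 100]
170 [86 85 85 84 85 84 82 79 83 81 73 67 77]
171 [83 87 88 86 87 84 77 70 68 69 69 69 66]
```

```bash
python3 -m jog '[[[0,0,0,0.24,0.97,0.5,0],[0,0,0,0.49,2.02,0.5,0],[0,0,0,0.9,3.7,0.3,0],[0,0,0,0.9,3.7,0,0],[0,0,0,0.9,3.7,-0.2,0],[0,0,0,0.9,3.7,-0.4,0],[0,0,0,0.9,3.7,-0.6,0],[0,0,0,0.9,3.7,-0.6,0],[0,0,0,0.9,3.7,-0.6,0]]]'
python3 -m jog '[[[0,0,0,0,0,-0.2,0],[0,0,0,0,0,-0.3,0],[0,0,0,0,0,-0.3,0],[0,0,0,0,0,-0.3,0]]]'
python3 -m jog '[[[0,0,0,0,0,-0.2,0],[0,0,0,0,0,-0.3,0],[0,0,0,0,0,-0.3,0],[0,0,0,0,0,-0.3,0]]]'
```

```text
time: 5.65
tcp_pos: [0.6035, 0.1325, 0.1529]
tcp_rot: [2.467, 1.945, -0.0]
contact_force: [-0.2, -0.2, 0.4]
grip_width: 0.008
gripper_force: 0.0
time: 6.05
tcp_pos: [0.6034, 0.133, 0.1499]
tcp_rot: [-2.466, -1.946, 0.0]
contact_force: [-0.6, 0.6, 0.3]
grip_width: 0.004
gripper_force: 0.0
time: 6.45
tcp_pos: [0.6034, 0.133, 0.1468]
tcp_rot: [-2.466, -1.946, 0.0]
contact_force: [-0.0, -0.1, 0.6]
grip_width: 0.0
gripper_force: 0.0
```

```bash
for i in 1 2 3; do python3 -m jog '[[[0,0,0,0,0,-0.15,0],[0,0,0,0,0,-0.3,0],[0,0,0,0,0,-0.3,0]]]' | grep -E "pos|force"; done
```

```text
tcp_pos: [0.6032, 0.133, 0.1436]
contact_force: [-0.2, -0.2, 0.3]
gripper_force: 0.0
tcp_pos: [0.6033, 0.1329, 0.1406]
contact_force: [0.4, -0.8, -0.7]
gripper_force: 0.0
tcp_pos: [0.6033, 0.133, 0.1376]
contact_force: [1.0, 0.1, -0.8]
gripper_force: 0.0
```

```bash
python3 -m jog '[[[0,0,0,0,0,-0.15,0],[0,0,0,0,0,-0.3,0],[0,0,0,0,0,-0.3,0]]]' | grep -E "pos|force"
python3 -m jog '[[[0,0,0,0,0,-0.15,0],[0,0,0,0,0,-0.3,0],[0,0,0,0,0,-0.3,0]]]' | grep -E "pos|force"
```

```text
tcp_pos: [0.6032, 0.1329, 0.1346]
contact_force: [-0.9, -0.4, 0.5]
gripper_force: 0.0
tcp_pos: [0.6033, 0.1329, 0.1316]
contact_force: [0.9, -0.1, 0.3]
gripper_force: 0.0
```

Run:
```python
from h import *
from rig import camera
import cv2
s=arm.read_state();print(s["time"],proj(S,s["tcp_pos"]))
a=camera("scene")[:,:,::-1];b=camera("top")[:,:,::-1]
x=cv2.resize(a[100:180,290:370],(400,400),interpolation=cv2.INTER_CUBIC);y=cv2.resize(b[130:210,220:300],(400,400),interpolation=cv2.INTER_CUBIC)
cv2.imwrite("pics/s4.png",cv2.hconcat([x,y]))
```

```text
7.95 [[330.80354594 166.10643845]]
```

View pics/s4.png

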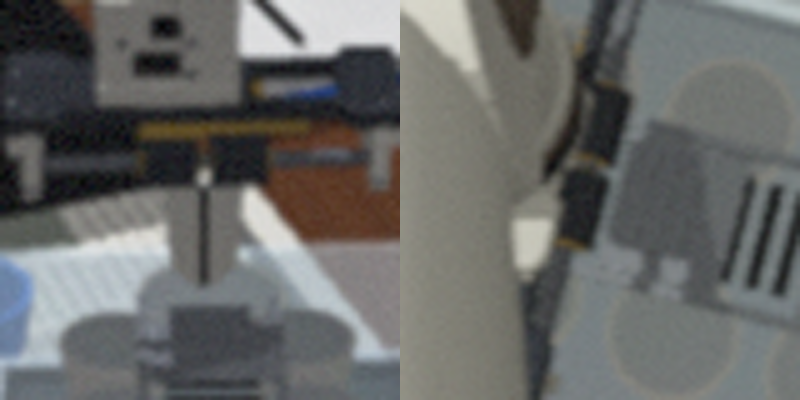

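```bash
python3 - <<'E'
from h import *
print(back(C,(258.9,163.5),.23),back(C,(258.9,163.5),.20), back(C,(264.5,150),.2),back(C,(259.5,164),.2))
p=np.array([.6033,.1329,.1316])
for d in(.02,.025,.03): print(d,proj(S,p+[0,0,d]),proj(S,p+[0,-.0095,d]))
E
python3 -m jog '[[[0,0,0,0,0,-0.15,0],[0,0,0,0,0,-0.3,0],[0,0,0,0,0,-0.3,0]]]' | grep -E "pos|force"
python3 -m jog '[[[0,0,0,0,0,-0.15,0],[0,0,0,0,0,-0.3,0],[0,0,0,0,0,-0.3,0]]]' | grep -E "pos|force"
```

```text
[0.5961934  0.10536649 0.23      ] [0.60121112 0.10966648 0.2       ] [0.62870608 0.0992388  0.2       ] [0.60022263 0.10843777 0.2       ]
0.02 [[330.79352388 159.40964152]] [[331.79334888 161.28184187]]
0.025 [[330.78806834 157.7118784 ]] [[331.79031604 159.57777144]]
0.03 [[330.78258608 156.00580143]] [[331.78726825 157.86530253]]
tcp_pos: [0.6032, 0.133, 0.1286]
contact_force: [0.1, -0.7, -0.4]
gripper_force: 0.0
tcp_pos: [0.6032, 0.133, 0.1256]
contact_force: [0.1, -0.3, 0.6]
gripper_force: 0.0
```

```bash
python3 -m jog '[[[0,0,0,0,0,-0.15,0],[0,0,0,0,0,-0.3,0],[0,0,0,0,0,-0.3,0]]]' | grep -E "pos|force"
python3 -m jog '[[[0,0,0,0,0,-0.1,0],[0,0,0,0,0,-0.2,0],[0,0,0,0,0,-0.2,0]]]' | grep -E "pos|force"
```

```text
tcp_pos: [0.6033, 0.133, 0.1227]
contact_force: [-0.4, 0.1, -1.2]
gripper_force: 0.0
tcp_pos: [0.6033, 0.133, 0.1207]
contact_force: [0.2, -0.0, 0.6]
gripper_force: 0.0
```

```bash
python3 -m jog '[[[0,0,0,0,0,-0.1,0],[0,0,0,0,0,-0.2,0],[0,0,0,0,0,-0.2,0]]]' | grep -E "pos|force"
```

```text
tcp_pos: [0.6033, 0.133, 0.1188]
contact_force: [0.1, 0.2, 0.3]
gripper_force: 0.0
```

```bash
python3 -m jog '[[[0,0,0,0,0,-0.1,0],[0,0,0,0,0,-0.2,0],[0,0,0,0,0,-0.2,0]]]' | grep -E "pos|force"
```

```text
tcp_pos: [0.6036, 0.1331, 0.1176]
contact_force: [-1.9, -0.8, 4.5]
gripper_force: 2.3
```

```bash
python3 -m jog '[[[0,0,0,0,0,-0.1,0],[0,0,0,0,0,-0.2,0],[0,0,0,0,0,-0.2,0]]]' | grep -E "pos|force"
```

```text
tcp_pos: [0.6036, 0.1331, 0.1175]
contact_force: [-6.6, -1.4, 15.7]
gripper_force: 8.3
```

```bash
python3 -m jog '[[[0,0,0,0,0,-0.1,0],[0,0,0,0,0,-0.2,0],[0,0,0,0,0,-0.2,0]]]' | grep -E "pos|force|time"
python3 - <<'E'
from rig import camera
import numpy as np,cv2
a=camera("scene");cv2.imwrite("pics/a5.png",a[:,:,::-1])
for r in range(146,176): print(r,a[r,322:340].mean(1).astype(int))
E
```

```text
time: 10.45
tcp_pos: [0.6037, 0.1331, 0.1173]
contact_force: [-11.5, -1.8, 28.4]
gripper_force: 14.0
146 [193 153 114 105 109 107 101  93  60  64  91 106 103 106 103 109 107 124]
147 [195 145 112 105 108 109 105  92  56  57  90 104 104 105 108 106 102 109]
148 [193 148 112 102 107 105 105  92  57  56  89 107 106 110 103 107 114 118]
149 [201 158 112 108 107 107 109  95  58  62  88 106 105 104 106 113 133 150]
150 [201 164 118 105 105 106 108  90  59  61  87 105 101 107 106 123 154 174]
151 [192 161 118 105 104 108 104  92  61  62  90 107 108 107 107 125 156 171]
152 [178 163 123 104 104 107 105  93  60  59  92 102 107 108 110 118 138 155]
153 [159 148 121 105 107 108 107  95  56  59  91 104 105 106 102 114 124 137]
154 [135 127 112 104 107 107 106  92  64  62  91 107 107 105 109 113 119 124]
155 [126 118 114 106 107 106 106  91  57  60  87 106 103 107 106 112 120 126]
156 [123 120 112 107 108 110 104  94  59  63  93 105 106 108 104 112 122 125]
157 [122 122 117 107 105 105 105  95  57  62  89 107 107 107 107 117 125 125]
158 [123 120 116 113 108 106 107  94  62  59  88 106 106 104 11
[... 496 characters left out ...]
 77  65  69  66  68  70  67  72  68  69  66  74  70  69  70  74]
166 [81 75 70 66 66 71 71 69 69 68 70 65 73 68 70 69 68 68]
167 [89 84 72 65 65 69 68 68 65 74 70 69 73 71 71 72 72 71]
168 [109 101  76  65  66  66  67  67  71  69  69  68  66  73  70  69  67  67]
169 [110  95  76  68  69  71  71  71  73  71  72  73  71  70  74  68  67  73]
170 [78 78 72 71 75 73 70 73 70 70 71 70 74 72 67 66 69 77]
171 [72 66 66 71 70 65 67 67 67 66 66 66 70 72 74 68 74 75]
172 [69 68 70 71 68 68 67 69 67 73 74 75 78 81 82 79 84 81]
173 [66 71 68 72 72 72 70 69 75 79 82 78 87 84 86 85 84 84]
174 [66 67 68 72 73 75 76 81 83 83 84 86 87 85 88 85 85 83]
175 [69 69 68 70 75 74 77 80 79 80 78 82 83 83 82 79 82 76]
```

```bash
python3 -m jog '[[[0,0,0,0,0,0.6,0],[0,0,0,0,0,1.2,0],[0,0,0,0,0,1.2,0],[0,0,0,0,0,1.2,0]]]' | grep -E "pos|force"
python3 -m jog '[[[0,0,0,-0.12,-0.49,0,0],[0,0,0,-0.19,-0.78,0,0],[0,0,0,-0.24,-0.97,0,0],[0,0,0,-0.28,-1.17,0,0],[0,0,0,-0.28,-1.17,0,0]]]'| grep -E "pos|force"
python3 -m jog '[[[0,0,0,-0.05,-0.19,0,0],[0,0,0,-0.09,-0.39,0,0],[0,0,0,-0.14,-0.58,0,0],[0,0,0,-0.19,-0.78,0,0],[0,0,0,-0.24,-0.97,0,0]]]'| grep -E "pos|force"
```

```text
tcp_pos: [0.6033, 0.133, 0.1245]
contact_force: [0.1, -0.2, -0.9]
gripper_force: 0.0
tcp_pos: [0.6006, 0.1207, 0.1249]
contact_force: [1.2, 0.1, -0.2]
gripper_force: 0.0
tcp_pos: [0.5984, 0.1121, 0.125]
contact_force: [0.4, 1.6, -0.6]
gripper_force: 0.8
```

```bash
python3 -m jog '[[[0,0,0,-0.07,-0.29,0,0],[0,0,0,-0.14,-0.58,0,0],[0,0,0,-0.21,-0.87,0,0],[0,0,0,-0.28,-1.17,0,0]]]'| grep -E "pos|force"
python3 -m jog '[[[0,0,0,-0.07,-0.29,0,0],[0,0,0,-0.14,-0.58,0,0],[0,0,0,-0.21,-0.87,0,0],[0,0,0,-0.28,-1.17,0,0]]]'| grep -E "pos|force"
```

```text
tcp_pos: [0.5954, 0.0997, 0.125]
contact_force: [0.4, 1.3, 0.3]
gripper_force: 0.9
tcp_pos: [0.5925, 0.088, 0.1249]
contact_force: [0.2, 2.2, -0.2]
gripper_force: 0.9
```

```bash
python3 -m jog '[[[0,0,0,-0.07,-0.29,0,0],[0,0,0,-0.14,-0.58,0,0],[0,0,0,-0.21,-0.87,0,0],[0,0,0,-0.28,-1.17,0,0],[0,0,0,-0.33,-1.36,0,0],[0,0,0,-0.35,-1.46,0,0]]]'| grep -E "pos|force"
python3 -m jog '[[[0,0,0,-0.03,-0.1,0,0],[0,0,0,-0.05,-0.2,0,0],[0,0,0,-0.07,-0.3,0,0]]]'| grep -E "pos|force"
```

```text
tcp_pos: [0.591, 0.0818, 0.1253]
contact_force: [6.3, 17.9, -4.8]
gripper_force: 9.2
tcp_pos: [0.591, 0.0818, 0.1255]
contact_force: [7.8, 22.0, -7.9]
gripper_force: 11.7
```

```bash
python3 -m jog '[[[0,0,0,-0.03,-0.1,0,0],[0,0,0,-0.05,-0.2,0,0]]]'| grep -E "pos|force"
```

```text
tcp_pos: [0.591, 0.0817, 0.1255]
contact_force: [9.9, 25.9, -9.5]
gripper_force: 13.5
```

```bash
python3 -m jog '[[[0,0,0,-0.03,-0.1,0,0],[0,0,0,-0.03,-0.1,0,0]]]'| grep -E "pos|force"
```

```text
tcp_pos: [0.591, 0.0818, 0.1256]
contact_force: [9.4, 26.4, -10.0]
gripper_force: 13.7
```

```bash
python3 -m jog '[[[0,0,0,0.14,0.58,0,0],[0,0,0,0.36,1.46,0,0],[0,0,0,0.36,1.46,0,0]]]'| grep -E "time|pos|force"
python3 - <<'E'
from h import *
from rig import camera
import cv2
t=np.load("t.npy");l=t[3]
b=camera("top");a=camera("scene");cv2.imwrite("pics/t6.png",b[:,:,::-1]);cv2.imwrite("pics/s6.png",a[:,:,::-1])
b0=cv2.imread("pics/top0.png")[:,:,::-1];a0=cv2.imread("pics/scene0.png")[:,:,::-1]
ys=np.arange(.07,-.07,-.002)
def prof(C,img,z):
    out=[]
    for y in ys:
        P=W(t,[[x,l+y,z] for x in np.linspace(-.015,.015,9)]);q=proj(C,P).astype(np.float32)
        out.append(int(cv2.remap(np.ascontiguousarray(img.mean(2).astype(np.float32)),q[:,:1],q[:,1:],cv2.INTER_LINEAR).mean()))
    return out
for r in zip((ys*1000).round().astype(int),prof(C,b0,.153),prof(C,b,.153),prof(S,a0,.153),prof(S,a,.153)): print(*r)
E
```

```text
time: 14.3
tcp_pos: [0.5911, 0.0828, 0.1248]
contact_force: [0.2, -0.5, -0.6]
gripper_force: 0.0
70 122 168 124 97
68 122 167 124 97
66 122 166 123 97
64 122 164 123 97
62 122 163 124 97
60 122 162 125 97
58 122 161 127 98
56 122 159 128 97
54 122 157 130 97
52 122 156 131 97
50 122 154 130 97
48 122 152 128 97
46 122 150 121 97
44 122 149 113 96
42 122 147 105 96
40 123 145 98 97
38 125 143 94 97
36 133 142 103 97
34 140 140 112 97
32 143 137 117 97
30 143 135 120 97
28 142 133 117 97
26 133 132 105 96
24 118 129 95 95
22 115 127 96 92
20 130 126 99 88
18 139 126 105 83
16 132 125 113 77
14 119 124 113 73
12 121 123 103 72
10 136 122 94 71
8 140 121 94 70
6 129 120 95 69
4 117 119 107 69
2 124 119 121 70
0 137 118 128 71
-2 142 116 132 74
-4 142 114 135 76
-6 142 111 135 77
-8 142 109 135 78
-10 144 105 131 77
-12 140 96 125 75
-14 117 85 107 77
-16 80 81 86 79
-18 76 86 74 81
-20 104 89 68 81
-22 116 92 70 81
-24 102 97 81 80
-26 67 98 85 79
-28 45 99 75 79
-30 70 97 67 79
-32 105 97 69 81
-34 117 99 72 83
-36 101 100 80 84
-38 65 100 87 85
-40 46 100 81 85
-42 73 100 74 85
-44 106 99 78 85
-46 121 100 87 84
-48 127 103 94 83
-50 136 106 98 81
-52 139 105 96 79
-54 132 103 89 78
-56 126 107 87 79
-58 123 117 91 84
-60 123 122 97 90
-62 123 123 104 99
-64 122 123 109 106
-66 123 124 109 108
-68 123 123 110 110
```

Run:
```python
from h import *
import cv2
t=np.load("t.npy")
g=lambda f:np.float32(cv2.imread(f).mean(2))
# lid right (-y) edge and front right corner patch
for f,h,(r0,r1,c0,c1) in [("pics/top0.png","pics/t6.png",(120,245,315,350)),("pics/scene0.png","pics/s6.png",(215,232,285,385)),("pics/top0.png","pics/t6.png",(215,245,290,335))]:
    A,B=g(f)[r0:r1,c0:c1],g(h)[r0:r1,c0:c1];print(cv2.phaseCorrelate(A,B,cv2.createHanningWindow(A.shape[::-1],cv2.CV_32F)))
s=arm.read_state()["tcp_pos"];w=W(t,[-.052,-.131,.0525])[0];print(w,(w-s)*100)
print("+x dir",np.cos(t[2]),np.sin(t[2]))
```

```text
((0.31870812744076815, 0.5800936970870154), 1.0530086029900445)
((35.99138630402874, 26.523037820139635), -0.005171054204305013)
((1.3042306961508991, 0.17384765932367152), 0.9316353321075439)
[ 0.49260319 -0.09886942  0.0525    ] [ -9.83693177 -18.07692747  -7.22932701]
+x dir 0.9717854911328293 -0.23586640121841357
```

```bash
python3 -m jog '[[[0,0,0,0.1,0.4,2,0],[0,0,0,0.1,0.4,5,0],[0,0,0,-2,-3.6,5,0],[0,0,0,-4,-7.3,5,0],[0,0,0,-6,-11,5,0],[0,0,0,-8,-14.7,5,0],[0,0,0,-9.8,-18.1,5,0],[0,0,0,-9.8,-18.1,5,0],[0,0,0,-9.8,-18.1,5,0]]]'| grep -E "time|pos|force"
python3 -m jog '[[[0,0,0,0,0,-4,0],[0,0,0,0,0,-8,0],[0,0,0,0,0,-10,0],[0,0,0,0,0,-11,0],[0,0,0,0,0,-11,0],[0,0,0,0,0,-11,0]]]'| grep -E "time|pos|force"
```

```text
time: 15.3
tcp_pos: [0.4923, -0.1012, 0.1752]
contact_force: [0.4, 0.5, 0.3]
gripper_force: 0.0
time: 15.9
tcp_pos: [0.4943, -0.0986, 0.0657]
contact_force: [0.7, -1.3, -0.4]
gripper_force: 0.0
```

Run:
```python
from h import *
from rig import camera
import cv2
t=np.load("t.npy");l=t[3]
b=camera("top");a=camera("scene");cv2.imwrite("pics/t7.png",b[:,:,::-1]);cv2.imwrite("pics/s7.png",a[:,:,::-1])
b0=cv2.imread("pics/top0.png")[:,:,::-1];a0=cv2.imread("pics/scene0.png")[:,:,::-1]
ys=np.arange(.05,-.062,-.002)
def prof(C,img,z):
    g=np.ascontiguousarray(img.mean(2).astype(np.float32));o=[]
    for y in ys:
        q=proj(C,W(t,[[x,l+y,z] for x in np.linspace(-.015,.015,9)])).astype(np.float32);o.append(int(cv2.remap(g,q[:,:1],q[:,1:],cv2.INTER_LINEAR).mean()))
    return o
for r in zip((ys*1000).round().astype(int),prof(C,b0,.153),prof(C,b,.153),prof(S,a0,.153),prof(S,a,.153)): print(*r,end="; ")
p=arm.read_state()["tcp_pos"]+[0,0,.0325];print(proj(S,p),proj(S,W(t,[-.045,-.13,.084])))
```

```text
50 122 121 130 115; 48 122 121 128 115; 46 122 122 121 113; 44 122 122 113 111; 42 122 122 105 110; 40 123 121 98 110; 38 125 122 94 109; 36 133 122 103 109; 34 140 123 112 109; 32 143 122 117 111; 30 143 122 120 113; 28 142 122 117 114; 26 133 122 105 113; 24 118 122 95 112; 22 115 123 96 111; 20 130 122 99 110; 18 139 122 105 109; 16 132 122 113 109; 14 119 122 113 108; 12 121 122 103 105; 10 136 122 94 100; 8 140 122 94 88; 6 129 122 95 76; 4 117 123 107 73; 2 124 124 121 73; 0 137 127 128 78; -2 142 129 132 86; -4 142 128 135 91; -6 142 128 135 88; -8 142 126 135 84; -10 144 114 131 78; -12 140 103 125 74; -14 117 110 107 80; -16 80 123 86 88; -18 76 124 74 93; -20 104 111 68 96; -22 116 103 70 94; -24 102 114 81 84; -26 67 125 85 77; -28 45 121 75 80; -30 70 107 67 84; -32 105 105 69 97; -34 117 118 72 110; -36 101 127 80 114; -38 65 129 87 118; -40 46 129 81 119; -42 73 129 74 120; -44 106 128 78 121; -46 121 128 87 122; -48 127 125 94 118; -50 136 121 98 112; -52 139 123 96 103; -54 132 126 89 90; -56 126 124 87 83; -58 123 122 91 84; -60 123 122 97 88; [[310.87569483 240.66926048]] [[313.33998451 245.61606536]]
```

```bash
python3 -m jog '[[[0,0,0,0,0,-0.4,0],[0,0,0,0,0,-0.8,0],[0,0,0,0,0,-1.1,0],[0,0,0,0,0,-1.1,0]]]'| grep -E "pos|force"
```

```text
tcp_pos: [0.4928, -0.0987, 0.0535]
contact_force: [0.2, -0.2, -0.5]
gripper_force: 0.0
```

```bash
python3 -m jog '[[[0,0,0,0,0,-0.1,0],[0,0,0,0,0,-0.2,0],[0,0,0,0,0,-0.2,0]]]'| grep -E "pos|force"
```

```text
tcp_pos: [0.4932, -0.0988, 0.0518]
contact_force: [-0.8, 0.3, -0.3]
gripper_force: 0.0
```

```bash
python3 -m jog '[[[0,0,0,0,0,-0.1,0],[0,0,0,0,0,-0.1,0]]]'| grep -E "pos|force"
```

```text
tcp_pos: [0.4934, -0.0988, 0.051]
contact_force: [-0.5, 0.6, 1.6]
gripper_force: 0.5
```

```bash
python3 -m jog '[[[0,0,0,0,0,-0.1,0],[0,0,0,0,0,-0.15,0],[0,0,0,0,0,-0.15,0]]]'| grep -E "pos|force"
```

```text
tcp_pos: [0.4941, -0.099, 0.0507]
contact_force: [-3.0, 0.0, 11.1]
gripper_force: 5.9
```

```bash
python3 -m jog '[[[0,0,0,0.2,-0.05,0,0],[0,0,0,0.39,-0.09,0,0],[0,0,0,0.58,-0.14,0,0],[0,0,0,0.58,-0.14,0,0]]]'| grep -E "pos|force"
```

```text
tcp_pos: [0.5017, -0.1008, 0.0513]
contact_force: [0.4, 0.3, 11.0]
gripper_force: 5.6
```

```bash
python3 -m jog '[[[0,0,0,0.2,-0.05,0,0],[0,0,0,0.39,-0.09,0,0],[0,0,0,0.58,-0.14,0,0],[0,0,0,0.58,-0.14,0,0]]]'| grep -E "time|pos|force"
```

```text
time: 18.0
tcp_pos: [0.508, -0.1023, 0.0511]
contact_force: [1.8, 0.2, 7.9]
gripper_force: 4.2
```

```bash
python3 -m jog '[[[0,0,0,0,0,0.5,0],[0,0,0,0,0,2,0],[0,0,0,0,0,6,0],[0,0,0,0,0,10,0],[0,0,0,-4,2,12,0],[0,0,0,-8,6,12,0],[0,0,0,-12,10,12,0],[0,0,0,-12,14,12,0],[0,0,0,-12,18,12,0],[0,0,0,-12,18,12,0]]]'| grep -E "time|pos|force"
python3 - <<'E'
from h import *
from rig import camera
import cv2
t=np.load("t.npy");r=30e-3;d=[]
b0=cv2.imread("pics/top0.png");a0=cv2.imread("pics/scene0.png");b=camera("top")[:,:,::-1];a=camera("scene")[:,:,::-1]
cv2.imwrite("pics/t8.png",b);cv2.imwrite("pics/s8.png",a)
for i in range(-40,72,4):
    th=i/100
    P=W(t,[[-.045+r*np.sin(th),-.13+y,.054+r*np.cos(th)] for y in np.linspace(-.006,.006,7)])
    o=[]
    for C_,im in((C,b0),(C,b),(S,a0),(S,a)):
        q=proj(C_,P).astype(np.float32);o.append(int(cv2.remap(np.float32(im.mean(2)),q[:,:1],q[:,1:],cv2.INTER_LINEAR).mean()))
    print(i,*o)
# changes over the whole top view away from arm
D=np.abs(b.astype(int)-b0).max(2)>60;D=cv2.morphologyEx(D.astype(np.uint8),cv2.MORPH_OPEN,np.ones((3,3)))
n,_,st,ce=cv2.connectedComponentsWithStats(D);print(st[1:].tolist())
E
```

```text
time: 19.0
tcp_pos: [0.3842, 0.0835, 0.1699]
contact_force: [-0.2, -0.9, 0.4]
gripper_force: 0.0
-40 117 45 131 44
-36 80 45 95 44
-32 56 46 60 45
-28 48 49 54 48
-24 47 50 51 51
-20 50 51 58 54
-16 52 61 64 63
-12 53 90 68 89
-8 53 130 69 122
-4 52 170 66 162
0 53 196 65 192
4 53 202 65 214
8 51 182 61 194
12 49 147 56 164
16 48 103 52 119
20 47 65 48 78
24 46 49 46 57
28 46 45 44 41
32 47 44 43 42
36 47 45 42 42
40 45 45 41 42
44 43 43 40 41
48 42 41 39 39
52 41 41 38 38
56 40 41 38 39
60 39 40 38 40
64 38 39 38 39
68 38 38 37 38
[[298, 173, 3, 3, 9], [353, 216, 11, 5, 37], [253, 223, 43, 49, 1099], [351, 223, 11, 5, 36], [255, 251, 3, 4, 12], [248, 260, 3, 3, 9], [239, 268, 4, 3, 12], [171, 272, 116, 128, 12543], [278, 273, 3, 3, 9], [281, 396, 4, 4, 16]]
```

```bash
python3 -c "
from rig import arm
print(arm.close_job())"
```

```text
the job is handed in; nothing more can be done
None
```

I handed the job in at about 19 s, with no verdict returned: the vent slide is against its stop with all slots covered, the wheel is one click up at its middle setting, the lid moved at most about 3 mm, and the top view shows nothing else displaced.

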